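# Draw the honing rod from the tilting holder and lay it in the draining trough

## Robot

A 6-joint arm with a two-finger parallel gripper is mounted at the origin on the work surface. World frame = base frame: x ahead of the robot, y to its left, z up, the work surface at z = 0. Lengths are in mm, angles in degrees, forces in N, time in s.
With the tool pointing down it reaches from about 350 to 850 mm from the base axis. Payload 8.1 kg.
Tool frame: the origin (TCP) lies midway between the tips of the shut fingers; the grasp point (between the pads) lies 19 mm behind it; z points along the fingers, y is the line along which they close (so a half turn about z gives the same grasp; the last joint's range is limited). The gripper opens to 85 mm and grips with 20 to 120 N. Pads are 22 mm wide; open, the fingers measure 114 mm over their backs; the gripper's body (76 mm by 85 mm) begins 54 mm behind the grasp point. The pads swing forward as they close: fully open they stand 13 mm farther back than shut.
Start: joints at [58.763, 7.471, 85.268, -0, 87.261, -4.893], TCP at [266.242, 537.699, 231.292] pointing down, gripper open.
Joint ranges: [-169.43, 169.43], [-51.17, 129.36], [1.28, 143.12], [-76.62, 256.62], [0, 156.53], [-152.29, 152.29]. Speed limits (degrees/s): [136.94, 136.94, 159.86, 180, 180, 180].

## Interface

Orientations are given as [roll, pitch, yaw] about the fixed x, y, z axes, in that order (R = Rz(yaw) Ry(pitch) Rx(roll)).
In Python, from bench import r gives the robot as it stands. The module is installed in compiled form; this text tells all that it offers.
- The arm moves only by the tool jog_arm, never from a script. Its argument "rows" is a list of rows, each a list of 2 entries, a list of its own where there are three numbers: the shift along the tool's x, y, z in mm, then the turn, a rotation vector about the tool's x, y, z in rad. A call has 1 to 10 rows; each row is the pose to reach, as a shift and turn from the pose commanded when the call began, along the tool's axes at that moment; what a row does not reach only later rows make up. A row lasts 1/10 s, in which the tool goes at most 50 mm and 8.59 degrees, less where a joint would pass 70% of its speed; a pose out of reach is approached as far as the arm can. A call with a gripper value outside its range is refused whole. "grip" is the finger opening in mm, from 0 to 85.4, set as the call begins (left out, the last holds). The fingers move at their own pace and stop on an object; "force" is the grip in N (left out, the last holds). Time passes only in rows, so rows that repeat a pose let the fingers close. It gives the time, the measured TCP pose, the force, the opening and the grip force at its end, in the units of the state.
- r.sense(): the state, without advancing time (a new reading comes with each control period).
- r.snapshot(name): name is "side" or "top" or "wrist"; returns (picture, depth): 384x512x3 uint8, blue, green, red; 384x512 float32, mm along the optical axis (not along the pixel's ray), 0 where there is no reading.
- r.camera_params(name): a dict with "fx", "fy", "cx", "cy" (pixels), "pose" (4x4, takes a point from camera to world coordinates); the wrist camera has in their place "tool_from_camera" (4x4, takes a point from camera to tool coordinates, whose origin is the TCP and whose axes are the flange's). Camera axes: x right, y down, z forward; pixel columns grow to the right and rows downward; lengths in mm; the calibration is good to about 2 mm. A picture is of the moment at which its call begins: read the wrist's pose just before it. camera_params takes no time and is no camera call.
- r.hand_in(): hands the job in; it is judged then, once.
The state is a dict: "time": time; "joint_pos": joint angles; "qd": joint speeds; "joint_efforts": joint torques, N m; "tool_pos": TCP position; "tcp_rot": TCP orientation; "ft_force": force on the tool from outside, world axes, zero at the start; "wrist_torque": the same for the moment, N m; "finger_gap": finger opening in mm; "grip_force": force on a finger pad.
Only numpy, scipy, OpenCV 4.12 (cv2) and the standard library are available. Lean on these libraries where they do the work, as an engineer would, in place of code of your own. Each camera call takes 0.05 s, during which the arm holds its last target. There are 200 camera calls.

## Task

Tip the wooden tool holder fully forward by the black lever grip at its side, then draw the honing rod (the tool with the round guard disc) out from under the light bar and lay it, without dropping it, in the sloping trough with its tip down against the end stop. Then swing the holder fully back upright with the other two tools still standing in it, and leave everything else on the bench where it is.

Things in the scene. Friction and masses are not known exactly. Their poses are not given: they have to be found in the camera images.
- holder: Fixed stand of the tilting tool holder: base plate 150 x 230 mm; origin at the centre of its underside on the table, x away from the robot at yaw 0, z up. Two posts (40 x 12 mm, 300 mm high, at y -104 and +104 mm). Between them a wooden block hangs on a hinge, with three bores in a row along y (at y -55, 0, +55 mm), a tool standing in each.
- light_bar (a point): Centre of the underside of the white light bar (81 x 222 x 22 mm, long in y) on the posts, 27 mm towards the robot from the stand's middle and 300 mm up. It overhangs the tools, so they cannot be lifted out straight up, and leaves no room for a gripper pointing straight down on them.
- pivot (a point): Centre of the block's hinge axis, which runs along the stand's y, 115 mm above the table. The upright block is 50 mm (x) x 185 mm (y), from 30 to 175 mm above the table; its bores are 14 mm square, right through.
- block (a joint): Forward tilt of the wooden block in rad: 0 upright (at the start, at its back stop), 0.75 fully tipped at its front stop. Tipping moves the tops of block and tools towards the robot (the stand's -x) and down. A stiff friction hinge (0.3 N m): it stays where it is left.
- lever_grip (a point): Middle of the round black lever grip, which turns with the block: a bar 14 mm thick along the stand's y, outside the +y post (y 120 to 213 mm). With the block upright it is 50 mm towards the robot (-x) from the pivot, 175 mm along +y and 100 mm above the pivot; it swings forward and down about the pivot axis. Pinch it from above; it may turn between the fingers.
- honing_rod: The tool to take: steel rod 10 mm thick, 140 mm long, then a round guard disc (36 mm across, 5 mm thick), then a plain round dark-wood handle 24 mm thick, 95 mm long. Origin at the tip, z along the rod to the handle. 0.13 kg, balance near 100 mm from the tip. Stands tip down in any of the bores, guard on the block's top; the only tool with a guard, and the tallest.
- rod_tip (a point): The centre of the honing rod's tip face (same as its origin).
- flat_file: Leave in its bore: flat file, 10 x 5 mm blade, square 20 mm dark-wood handle 80 mm long, no guard. Origin 5 mm below its tip, z up along it; handle from 140 to 220 mm.
- burnisher: Leave in its bore: thin round burnisher with a round-ended dark-wood handle up to 26 mm thick, no guard. Origin at its tip, z up along it; handle from 140 to 212 mm.
- trough: Sloping V trough (right-angled, open upward, 42 mm wide mouth, 120 mm long) on a fixed stand, base 160 x 90 mm. It slopes 45 degrees; a flat stop closes the low end, away from the robot. Origin: where the laid rod's tip centre rests against the stop, 45 mm up; z points up along the trough (back towards the robot), as the laid rod's z; x is the open side. Guard and handle stick out of the high end.
- spray_clear: Bystander, leave alone: white spray bottle, 64 mm across, 215 mm high; origin at the centre of its underside.
- spray_blue: Bystander, leave alone: blue spray bottle, 72 mm across, 235 mm high; origin at the centre of its underside.
- compound_jar: Bystander, leave alone: small amber jar, 48 mm across, 58 mm high; origin at the centre of its underside.
- slip_stone: Bystander, leave alone: red slip stone 100 x 30 x 18 mm; origin at the centre of its underside.
- mug: Bystander, leave alone: white mug, 76 mm across, 85 mm high; origin at the centre of its underside.
- tin: Bystander, leave alone: steel tin, 66 mm across, 50 mm high; origin at the centre of its underside.
Mind the look-alikes: they are no part of the job. Leave any orange or turquoise look-alike of the honing_rod alone.

How it is judged (in metres and radians):
On the way, in this order (a step that is already met when the one before it is completed fails the run):
1. the holder block is tipped forward (beyond 0.6 rad) with the honing rod still in its bore (value of joint block above 0.6 rad and distance between rod_tip and pivot below 0.115 m), for 0.1 s.
2. the honing rod is drawn well clear of the block, held in the fingers (distance between rod_tip and pivot above 0.115 m and contact force between honing_rod and the fingers above 1 N), for 0.1 s.
At the end, for the whole second after the job is handed in: The honing rod lies still in the trough, tip within 12 mm of its place at the end stop and axis within 0.1 rad of the trough's; the block is back upright (under 0.06 rad); the file and the burnisher stand in their bores, within 15 mm of where they began and within 0.12 rad of vertical (distance between rod_tip and trough below 0.012 m and angle between the z axis of honing_rod and the z axis of trough, either way round below 0.1 rad and linear speed of honing_rod below 0.02 m/s and value of joint block below 0.06 rad and distance of each of flat_file, burnisher from where it was at the start of the episode below 0.015 m and angle between each of flat_file, burnisher's own z axis and vertical below 0.12 rad); the robot touches nothing.
It fails at once if a bystander is shifted by more than 30 mm (distance of any of spray_clear, spray_blue, compound_jar, slip_stone, mug, tin from where it was at the start of the episode above 0.03 m).
It fails at once if the honing rod is dropped (moves faster than 0.7 m/s while not in the fingers) (linear speed of honing_rod above 0.7 m/s and contact force between honing_rod and the fingers below 0.1 N).
It also fails if it takes over 72 s, if anything falls off the work surface, if the arm or the gripper's body presses on something with over 40 N, if the wrist force passes 120 N, or if a joint passes its speed limit or range.

## Working session

There is one attempt and no reset: what is moved stays moved. The work goes in short steps, Python scripts to look and compute and a tool call to move; the robot and the scene stay as the last step left them, time stands still between calls to the robot, and variables do not carry over. Pictures are saved under pics/ and viewed, at most 10 in all, crops included, and the job is handed in when it is done.

Besides the shell and the picture viewer there is one more tool, called as name(argument=value, ...), one argument or row to a line, values as JSON. jog_arm: Moves the arm, as the interface text tells. Its arguments: {"type":"object","properties":{"rows":{"type":"array"},"grip":{"type":"number"},"force":{"type":"number"}},"required":["rows"]}

```bash
mkdir -p pics
python3 - <<'E'
from bench import r
import cv2,numpy as np,pickle
D={}
for n in("side","top"):
    im,d=r.snapshot(n);cv2.imwrite(f"pics/{n}0.png",im);D[n]=(im,d,r.camera_params(n))
    p=D[n][2];print(n,p['fx'],p['cx'],p['cy'],np.round(p['pose'],3).tolist())
pickle.dump(D,open("d0.pkl","wb"))
print(r.sense())
print(r.camera_params("wrist"))
E
```

```text
side 441.3237973165023 257.2595058592906 190.93385298572096 [[0.594, -0.531, 0.605, -188.983], [-0.805, -0.401, 0.438, -515.912], [0.01, -0.747, -0.665, 1007.287], [0.0, 0.0, 0.0, 1.0]]
top 460.11917182968295 249.26684870152297 190.14153283827963 [[0.004, -0.994, 0.106, 417.728], [-1.0, -0.006, -0.02, 20.066], [0.02, -0.106, -0.994, 1398.542], [0.0, 0.0, 0.0, 1.0]]
{'time': 0.1, 'joint_pos': array([ 5.87622547e+01,  7.51183201e+00,  8.53246401e+01, -2.59375033e-04,
        8.72602032e+01, -4.89342532e+00]), 'qd': array([ 0.06031612, -0.11301906, -0.10869525,  0.06165314, -0.04779739,
        0.00857767]), 'joint_efforts': array([ 1.23158228e-03, -5.70951247e+01, -5.01940191e+01, -1.84033524e-04,
        8.09304009e-03, -3.34853962e-05]), 'tool_pos': array([265.98396034, 537.26545365, 230.32302232]), 'tcp_rot': array([-1.79903655e+02, -7.98854239e-03,  1.53655686e+02]), 'ft_force': array([ 0.55790794,  0.03971067, -0.60490741]), 'wrist_torque': array([ 0.00996472,  0.01421169, -0.00792877]), 'grip_force': 0.0, 'finger_gap': 85.1170413915752}
{'fx': 312.24681395410533, 'fy': 312.24681395410533, 'cx': 255.12934923227942, 'cy': 192.56069985717764, 'tool_from_camera': array([[ 3.24323696e-04, -9.49448723e-01, -3.13921992e-01,
         8.09151594e+01],
       [ 9.99999830e-01,  1.55694676e-04,  5.62240091e-04,
         1.14028104e-01],
       [-4.84942154e-04, -3.13922121e-01,  9.49448612e-01,
        -1.42796801e+02],
       [ 0.00000000e+00,  0.00000000e+00,  0.00000000e+00,
         1.00000000e+00]])}
```

View pics/side0.png

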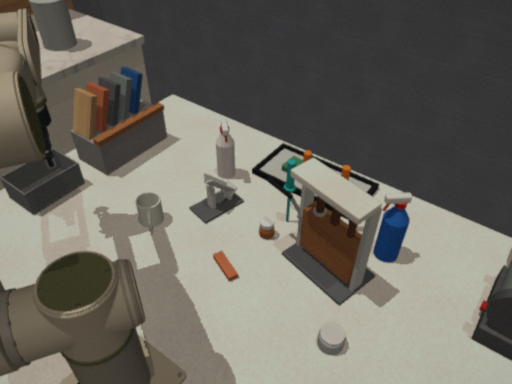

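View pics/top0.png

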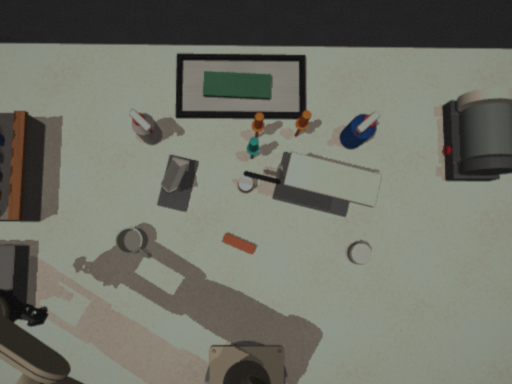

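The side view shows the holder at about (338,230), with the light bar above it, three tools under it at (320,208), (337,220) and (352,228), the trough at (216,198), and the turquoise and orange look-alikes behind. The top view shows the light bar at (332,180), the lever at (262,177) and the trough at (178,182). Next I'll enlarge the tools and fit the stand and trough.

```bash
cat > h.py <<'E'
import numpy as np,cv2
from scipy.spatial.transform import Rotation as R
def cloud(d,p,T=None):
    T=p['pose'] if T is None else T
    v,u=np.indices(d.shape)
    P=np.stack([(u-p['cx'])/p['fx']*d,(v-p['cy'])/p['fy']*d,d],-1)
    return P@T[:3,:3].T+T[:3,3]
def ray(p,u,v,z,T=None):
    T=p['pose'] if T is None else T
    w=T[:3,:3]@np.array([(u-p['cx'])/p['fx'],(v-p['cy'])/p['fy'],1]);o=T[:3,3]
    return o+w*(z-o[2])/w[2]
def proj(p,X,T=None):
    T=p['pose'] if T is None else T
    c=T[:3,:3].T@(np.asarray(X,float)-T[:3,3]);return np.array([c[0]/c[2]*p['fx']+p['cx'],c[1]/c[2]*p['fy']+p['cy']])
E
python3 - <<'E'
from h import *;import pickle
D=pickle.load(open("d0.pkl","rb"))
im,d,p=D["side"];cv2.imwrite("pics/crop0.png",cv2.convertScaleAbs(cv2.resize(im[150:310,185:405],(770,560),interpolation=cv2.INTER_CUBIC),alpha=1.5,beta=20))
im,d,p=D["top"];C=cloud(d,p);cv2.imwrite("pics/crop1.png",cv2.convertScaleAbs(cv2.resize(im[135:220,145:385],(800,283),interpolation=cv2.INTER_CUBIC),alpha=1.7,beta=20))
print("table z",np.median(C[250:300,300:340,2]))
z=C[...,2];roi=np.zeros(z.shape,bool);roi[130:230,270:390]=1
m=(roi&(z>305)&(z<340)).astype(np.uint8)
q=C[m>0];print("bar n",len(q),"z",np.median(q[:,2]));rr=cv2.minAreaRect(q[:,:2].astype(np.float32));print(rr)
m=(roi&(z>3)&(z<20));q=C[m];print("base pts",len(q),np.median(q[:,2]),q.min(0),q.max(0))
roi[:]=0;roi[150:215,150:205]=1
for lo,hi in((3,20),(20,60),(60,200)):
    q=C[roi&(z>lo)&(z<hi)]
    if len(q)>5: print("trough",lo,len(q),np.median(q[:,2]),q[:,2].max(),cv2.minAreaRect(q[:,:2].astype(np.float32)))
roi[:]=0;roi[165:190,240:285]=1
m=roi&(z>150)&(im.max(2)<60);q=C[m];print("lever",len(q),np.median(q,0),cv2.minAreaRect(q[:,:2].astype(np.float32)))
E
```

```text
table z 0.5964024200782205
bar n 3226 z 322.37088570745595
((560.20068359375, -199.50074768066406), (222.6735382080078, 81.7852554321289), 76.17269134521484)
base pts 2624 7.232929140553779 [ 448.97752383 -441.10531856    3.00259157] [756.97045319 -70.49548153  19.93248079]
trough 3 1329 8.992561120542632 19.95126515400807 ((591.1114501953125, 213.0465087890625), (196.81893920898438, 165.8876190185547), 0.5010954737663269)
trough 20 158 52.8873636599202 59.899419236762924 ((607.5899658203125, 204.2652587890625), (49.34336471557617, 95.3221206665039), 78.26307678222656)
trough 60 437 99.5661218789271 141.53582734816655 ((599.3407592773438, 207.89537048339844), (48.19121551513672, 105.41845703125), 76.74156951904297)
lever 177 [577.75444811 -41.12281112 220.8777578 ] ((576.392578125, -41.80121612548828), (38.596954345703125, 102.5368423461914), 5.590147972106934)
```

View pics/crop0.png

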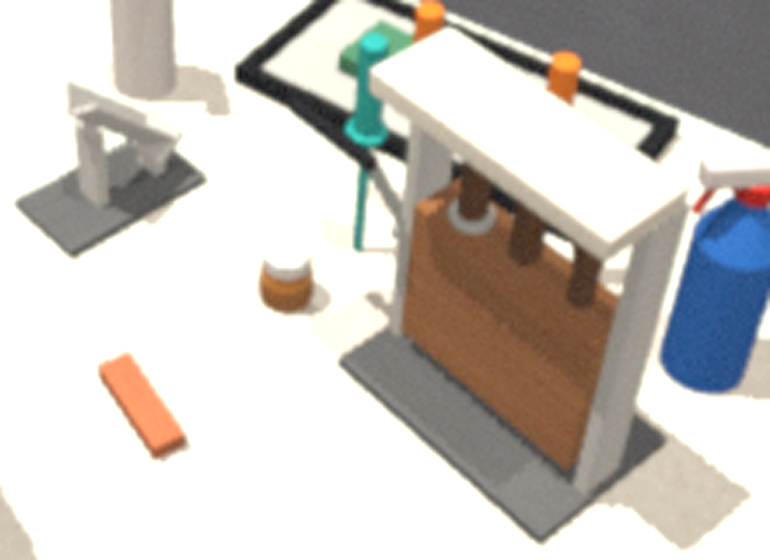

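View pics/crop1.png

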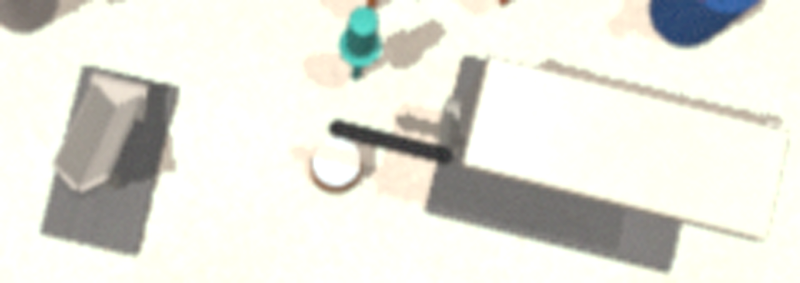

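The crop settles which tool is meant. There are three dark handles in the bores. Only the left one, at crop (475,190) (side about (320,205), the +y bore), has the grey guard disc. The handles at crop (525,230) and (583,275) have no guard, and the turquoise (370,90) and orange ones are outside the holder, so they are look-alikes. Next I'll fit the trough.

```bash
cat >> h.py <<'E'
yaw=np.radians(-13.83);S0=np.array([586.4,-206.0,0]);Rs=R.from_euler('z',yaw).as_matrix()
def stand(x,y,z): return S0+Rs@np.array([x,y,z],float)
def delta(s,pos,Rt):
    """shift (tool axes) and rotvec from state s to target"""
    R0=R.from_euler('xyz',s['tcp_rot'],degrees=True)
    return np.round(R0.inv().apply(np.array(pos)-s['tool_pos']),1),np.round((R0.inv()*R.from_matrix(Rt)).as_rotvec(),3)
E
python3 - <<'E'
from h import *;import pickle
from bench import r
D=pickle.load(open("d0.pkl","rb"))
im,d,p=D["top"];C=cloud(d,p);z=C[...,2]
for n,q in(("lever out",stand(-50,213,215)),("lever in",stand(-50,120,215)),("base",stand(-75,-115,5)),("base",stand(-75,115,5))): print(n,np.round(q),proj(p,q), proj(D['side'][2],q))
# trough: planes via ransac on both cameras
for nm,roi in(("top",(150,215,150,205)),("side",(165,225,185,245))):
    im,d,p=D[nm];C=cloud(d,p);q=C[roi[0]:roi[1],roi[2]:roi[3]].reshape(-1,3);q=q[(q[:,2]>35)&(q[:,2]<160)]
    print(nm,len(q));rng=np.random.default_rng(0)
    for k in range(4):
        best=None
        for _ in range(1500):
            a=q[rng.choice(len(q),3,False)];n=np.cross(a[1]-a[0],a[2]-a[0]);l=np.linalg.norm(n)
            if l<50: continue
            n/=l;i=abs((q-a[0])@n)<1.5
            if best is None or i.sum()>best.sum(): best=i
        a=q[best];c=a.mean(0);n=np.linalg.svd(a-c)[2][2];n*=np.sign(n[2]);print(len(a),np.round(c,1),np.round(n,3),"ext",np.round(np.ptp(a,0)))
        q=q[~best]
        if len(q)<40: break
s=r.sense()
Rt=R.from_euler('xyz',[180,0,76.2],degrees=True).as_matrix()
print(delta(s,stand(-50,170,340),Rt),stand(-50,170,340))
E
```

```text
lever out [589.  13. 215.] [243.15851613 173.06463854] [267.46364073 179.21158732]
lever in [567. -78. 215.] [277.90687743 181.77145518] [290.24086971 196.69008401]
base [ 486. -300.    5.] [345.30858519 217.05995695] [339.08068421 305.62714202]
base [541. -76.   5.] [271.90870921 198.64901588] [280.92985655 253.79977077]
top 588
199 [597.8 219.5  92.4] [ 0.311 -0.813  0.493] ext [111.  37.  97.]
169 [595.1 196.1  92.2] [0.656 0.557 0.509] ext [ 97.  46. 103.]
58 [604.5 219.2  88.4] [ 0.492 -0.611  0.62 ] ext [ 95.  59. 102.]
39 [644.3 195.5  53.4] [-0.749  0.209  0.629] ext [27. 40. 26.]
side 576
132 [592.8 197.7  92.8] [0.651 0.574 0.497] ext [94. 54. 97.]
83 [594.1 223.1 101.8] [ 0.353 -0.784  0.511] ext [100.  42. 100.]
66 [564.6 217.1  69. ] [-0.985  0.17   0.007] ext [  7.  33. 103.]
41 [658.4 225.4  59.6] [ 0.238 -0.09   0.967] ext [188. 126.  42.]
(array([-531.3, -368.9, -109.1]), array([-2.000e-03,  1.000e-03,  1.352e+00])) [578.48666208 -28.97633186 340.        ]
```

Both V planes fit well: the trough axis is about (-.686,.162,.709), a 45° slope at yaw -13.3°. Now I'll move above the lever.

jog_arm(
  rows=[
    [[0,0,-50],[0,0,0]],
    [[0,0,-105],[0,0,0.1]],
    [[-531,-369,-109],[0,0,1.352]],
    [[-531,-369,-109],[0,0,1.352]],
    [[-531,-369,-109],[0,0,1.352]],
    [[-531,-369,-109],[0,0,1.352]],
    [[-531,-369,-109],[0,0,1.352]],
    [[-531,-369,-109],[0,0,1.352]],
    [[-531,-369,-109],[0,0,1.352]],
    [[-531,-369,-109],[0,0,1.352]],
  ],
)

```text
time: 1.1
tool_pos: [459.7, 185.5, 336.6]
tcp_rot: [-180.0, 0.0, 78.8]
ft_force: [0.6, 0.6, -0.1]
finger_gap: 85.8
grip_force: 0.0
```

Run:
```python
from h import *
from bench import r
s=r.sense();print(s['time'],s['joint_pos'],s['tool_pos'],s['tcp_rot'])
Rt=R.from_euler('xyz',[180,0,76.2],degrees=True).as_matrix()
print(delta(s,stand(-50,170,340),Rt))
n1=np.array([.325,-.804,.498]);n2=np.array([.654,.563,.505]);n1/=np.linalg.norm(n1);n2/=np.linalg.norm(n2)
c1=np.array([597,220.3,95.2]);c2=np.array([594.2,196.8,92.4])
a=np.cross(n1,n2);a/=np.linalg.norm(a)
print("axis",a,"angle between",np.degrees(np.arccos(n1@n2)))
# axis of rod: distance 5 from each plane, z=45
print("trough tip",np.linalg.solve(np.stack([n1,n2,[0,0,1]]),[n1@c1+5,n2@c2+5,45]))
c1=np.array([597.8,219.5,92.4]);c2=np.array([595.1,196.1,92.2]);print(np.linalg.solve(np.stack([n1,n2,[0,0,1]]),[n1@c1+5,n2@c2+5,45]))
```

```text
1.1 [ 1.60422868e+01 -9.88590501e+00  9.15059267e+01  1.44779634e-03
  9.83937019e+01  2.72175480e+01] [459.66164132 185.45718601 336.62818154] [-1.79987141e+02  5.00301931e-03  7.88249505e+01]
(array([-187.3,  158.1,   -3.4]), array([-0.   ,  0.   ,  0.046]))
axis [-0.68652263  0.16159728  0.70892383] angle between 89.34742160554322
trough tip [636.56737091 198.98119782  45.        ]
[636.28326516 199.47729935  45.        ]
```

jog_arm(
  rows=[
    [[-187,158,-3],[0,0,0.046]],
    [[-187,158,-3],[0,0,0.046]],
    [[-187,158,-3],[0,0,0.046]],
    [[-187,158,-3],[0,0,0.046]],
    [[-187,158,-3],[0,0,0.046]],
    [[-187,158,-3],[0,0,0.046]],
    [[-187,158,40],[0,0,0.046]],
    [[-187,158,80],[0,0,0.046]],
    [[-187,158,110],[0,0,0.046]],
    [[-187,158,110],[0,0,0.046]],
  ],
  grip=60,
)

```text
time: 2.1
tool_pos: [575.8, -25.0, 220.7]
tcp_rot: [-179.4, 0.0, 76.6]
ft_force: [-0.1, 0.5, -0.0]
finger_gap: 60.0
grip_force: 0.0
```

Run:
```python
from h import *
from bench import r
s=r.sense();print(s['time'],s['joint_pos'],s['tool_pos'],s['tcp_rot'],s['finger_gap'])
im,d=r.snapshot("wrist");cv2.imwrite("pics/w1.png",im);p=r.camera_params("wrist")
T=np.eye(4);T[:3,:3]=R.from_euler('xyz',s['tcp_rot'],degrees=True).as_matrix();T[:3,3]=s['tool_pos'];T=T@p['tool_from_camera']
for y in(130,170,213):print(y,proj(p,stand(-50,y,215),T))
Rt=R.from_euler('xyz',[180,0,76.2],degrees=True).as_matrix()
print(delta(s,stand(-50,170,196),Rt))
```

```text
2.1 [-7.59032341e+00  4.68213448e+00  8.93605891e+01  1.22055286e-02
  8.65506021e+01  5.85601334e+00] [575.77483443 -24.99495052 220.72624653] [-1.79408528e+02  4.84236516e-02  7.65531157e+01] 59.98278835772428
130 [261.18829754 316.20217086]
170 [262.16648893 254.67347273]
213 [263.39652669 177.30351943]
(array([-3.2,  3.8, 24.7]), array([-0.01 ,  0.001,  0.006]))
```

View pics/w1.png

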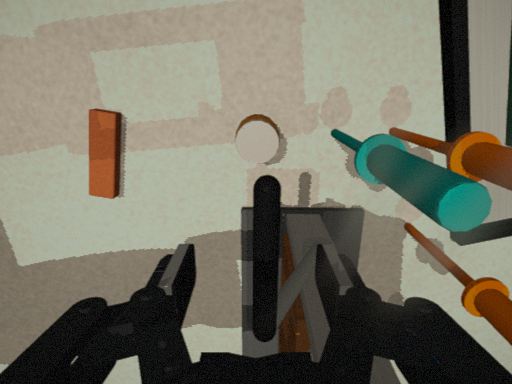

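The lever is centred at about column 266, between the open fingers, with its end at row 178. The prediction was (263,177), so I'll descend and pinch.

jog_arm(
  rows=[
    [[-1.5,2,12],[-0.01,0,0]],
    [[-3,3,25],[-0.01,0,0]],
    [[-3,3,25],[-0.01,0,0]],
    [[-3,3,25],[-0.01,0,0]],
  ],
)

```text
time: 2.55
tool_pos: [581.8, -29.5, 202.7]
tcp_rot: [179.4, -0.0, 76.5]
ft_force: [0.3, -0.3, 0.4]
finger_gap: 60.0
grip_force: 0.0
```

jog_arm(
  rows=[
    [[0,0,0],[0,0,0]],
    [[0,0,0],[0,0,0]],
    [[0,0,0],[0,0,0]],
    [[0,0,0],[0,0,0]],
    [[0,0,0],[0,0,0]],
    [[0,0,0],[0,0,0]],
  ],
  grip=0,
  force=30,
)

```text
time: 3.15
tool_pos: [580.6, -29.2, 202.5]
tcp_rot: [179.5, -0.0, 76.5]
ft_force: [-7.7, 1.9, 5.2]
finger_gap: 12.8
grip_force: 29.5
```

jog_arm(
  rows=[
    [[0,-7.4,4],[0,0,0]],
    [[0,-14.4,8.6],[0,0,0]],
    [[0,-21,13.7],[0,0,0]],
    [[0,-27.3,19.2],[0,0,0]],
    [[0,-33.1,25.3],[0,0,0]],
    [[0,-38.5,31.7],[0,0,0]],
    [[0,-43.4,38.5],[0,0,0]],
    [[0,-47.7,45.7],[0,0,0]],
    [[0,-51.5,53.2],[0,0,0]],
    [[0,-54.7,60.9],[0,0,0]],
  ],
)

```text
time: 4.15
tool_pos: [529.0, -16.5, 141.1]
tcp_rot: [179.4, -0.0, 76.5]
ft_force: [-1.6, 1.5, 5.3]
finger_gap: 12.7
grip_force: 32.9
```

jog_arm(
  rows=[
    [[0,-1,2],[0,0,0]],
    [[0,-2,3],[0,0,0]],
    [[0,-2,3],[0,0,0]],
    [[0,-2,3],[0,0,0]],
  ],
)

```text
time: 4.55
tool_pos: [527.8, -16.3, 138.1]
tcp_rot: [179.3, -0.0, 76.5]
ft_force: [4.1, 3.6, 4.0]
finger_gap: 12.7
grip_force: 32.8
```

Run:
```python
from h import *
from bench import r
s=r.sense();print(s['time'],s['tool_pos'],s['tcp_rot'],s['ft_force'])
g=Rs.T@(s['tool_pos']-S0);print("stand TCP",g,"expect",[-105,154-12.5])
im,d=r.snapshot("side");cv2.imwrite("pics/s2.png",cv2.convertScaleAbs(cv2.resize(im[150:310,220:420],(800,640))[:600],alpha=1.5,beta=20))
```

```text
4.55 [527.83641707 -16.29983681 138.09539936] [ 1.79332743e+02 -4.04388104e-02  7.65395161e+01] [4.10872203 3.61645078 4.03322342]
stand TCP [-102.21207005  170.20146267  138.09539936] expect [-105, 141.5]
```

View pics/s2.png

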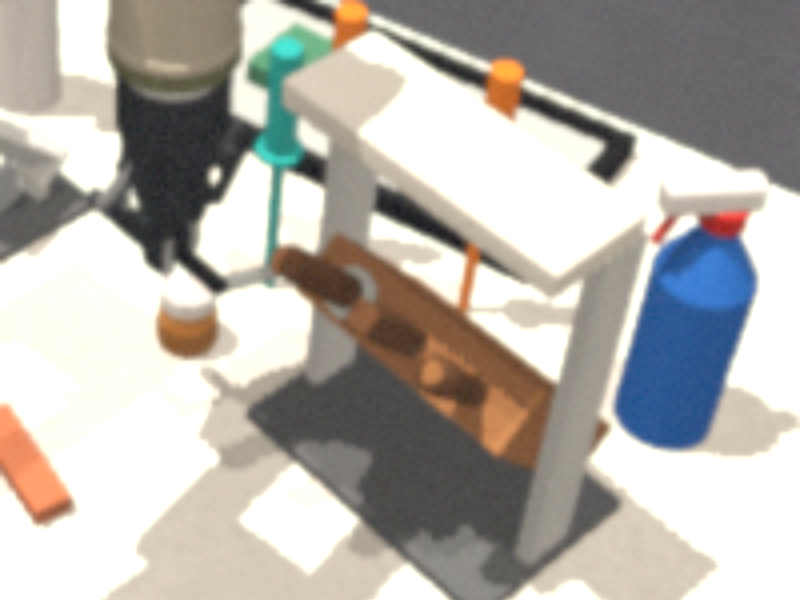

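The block is at its front stop and all three tools are still in it; the rod's handle and guard are at crop (320,275)/(355,290). I'll let go, rise, and fit the arm's kinematics from the readings so far to plan the grasp of the rod.

jog_arm(
  rows=[
    [[0,0,0],[0,0,0]],
    [[0,0,0],[0,0,0]],
    [[0,0,0],[0,0,0]],
    [[0,0,0],[0,0,0]],
    [[0,0,-30],[0,0,0]],
    [[0,0,-80],[0,0,0]],
    [[0,-40,-130],[0,0,0]],
    [[0,-70,-170],[0,0,0]],
    [[0,-100,-200],[0,0,0]],
    [[0,-100,-200],[0,0,0]],
  ],
  grip=50,
)

```text
time: 5.6
tool_pos: [427.3, 7.7, 342.6]
tcp_rot: [178.9, -0.1, 76.6]
ft_force: [1.2, 0.4, 0.1]
finger_gap: 49.7
grip_force: 0.0
```

```bash
cat >> h.py <<'E'
def fk(q,k):
    a1,d1,a2,a3,e,d6=k;q=np.radians(q);ry=lambda t:R.from_euler('y',t).as_matrix();rz=lambda t:R.from_euler('z',t).as_matrix()
    M=rz(q[0]);p=np.array([0,0,d1])+M@[a1,0,0]
    M=M@ry(q[1]);p=p+M@[0,0,a2]
    M=M@ry(q[2]);p=p+M@[e,0,a3]
    M=M@rz(q[3])@ry(q[4])@rz(q[5])@rz(np.pi/2)
    return p+M@[0,0,d6],M
E
python3 - <<'E'
from h import *
from bench import r
from scipy.optimize import least_squares
s=r.sense();print(s['time'],s['joint_pos'],s['tool_pos'],s['tcp_rot'])
data=[([58.763,7.471,85.268,0,87.261,-4.893],[266.242,537.699,231.292],[180,0,153.656]),
([16.0423,-9.886,91.5059,0,98.3937,27.2175],[459.66,185.457,336.628],[-179.987,0,78.825]),
([-7.590,4.682,89.3606,0.0122,86.5506,5.856],[575.775,-24.995,220.726],[-179.41,.05,76.553]),
(s['joint_pos'],s['tool_pos'],s['tcp_rot'])]
f=lambda k:np.concatenate([fk(q,k)[0]-x for q,x,_ in data]+[(k-k0)*.002])
k0=np.array([0,300,500,500,0,200.])
o=least_squares(f,k0);print(np.round(o.x,1),np.abs(f(o.x)[:12]).max())
for q,x,e in data: print(np.degrees((R.from_euler('xyz',e,degrees=True).inv()*R.from_matrix(fk(q,o.x)[1])).magnitude()))
E
```

```text
5.6 [-5.78646669e+00 -2.18375694e+01  1.00686043e+02 -7.73494279e-02
  1.00082056e+02  7.63266600e+00] [427.3280759    7.67043522 342.57107901] [ 1.78929915e+02 -6.68250749e-02  7.65672399e+01]
[  2.7 -66.8 350.2 550.1  58.3 -35.4] 51.12816371350414
1.165098778725572e-14
0.006288995918545343
0.002127173484964888
4.079470199695307e-14
```

```bash
cat >> h.py <<'E'
def Rtool(phi):
    f=np.radians(phi);z=Rs@[np.cos(f),0,-np.sin(f)];x=Rs@[np.sin(f),0,np.cos(f)]
    return np.stack([x,np.cross(z,x),z],1)
E
python3 - <<'E'
from h import *
from bench import r
s=r.sense();Rt=Rtool(35);G=stand(-80,55,201)
print(G,delta(s,G-110*Rt[:,2]+[0,0,20],Rt),R.from_matrix(Rt).as_euler('xyz',degrees=True))
E
```

```text
[ 521.86656495 -133.47113843  201.        ] (array([-114.8,   33.5,   59. ]), array([-0.738,  0.731,  1.449])) [180.   -55.   -13.83]
```

jog_arm(
  rows=[
    [[-115,33.5,59],[-0.738,0.731,1.449]],
    [[-115,33.5,59],[-0.738,0.731,1.449]],
    [[-115,33.5,59],[-0.738,0.731,1.449]],
    [[-115,33.5,59],[-0.738,0.731,1.449]],
    [[-115,33.5,59],[-0.738,0.731,1.449]],
    [[-115,33.5,59],[-0.738,0.731,1.449]],
    [[-115,33.5,59],[-0.738,0.731,1.449]],
    [[-115,33.5,59],[-0.738,0.731,1.449]],
    [[-115,33.5,59],[-0.738,0.731,1.449]],
    [[-115,33.5,59],[-0.738,0.731,1.449]],
  ],
)

```text
time: 6.6
tool_pos: [486.6, -143.4, 275.2]
tcp_rot: [175.0, -42.8, 6.0]
ft_force: [-0.2, 0.5, 0.7]
finger_gap: 50.0
grip_force: 0.0
```

```bash
sed -i 's/a1,d1,a2,a3,e,d6=k/a1,d1,a2,a3,e,d6,b=k/; s/M@\[e,0,a3\]/M@[e,b,a3]/' h.py
python3 - <<'E'
from h import *
from bench import r
from scipy.optimize import least_squares
s=r.sense();print(s['time'],s['joint_pos'],s['tool_pos'],s['tcp_rot'])
data=[([58.763,7.471,85.268,0,87.261,-4.893],[266.242,537.699,231.292]),
([16.0423,-9.886,91.5059,0,98.3937,27.2175],[459.66,185.457,336.628]),
([-7.590,4.682,89.3606,0.0122,86.5506,5.856],[575.775,-24.995,220.726]),
([-5.78646669e+00,-2.18375694e+01,1.00686043e+02,-7.73494279e-02,1.00082056e+02,7.63266600e+00],[427.3280759,7.67043522,342.57107901]),
(s['joint_pos'],s['tool_pos'])]
k0=np.array([0,300,500,500,0,200.,51])
f=lambda k:np.concatenate([fk(q,k)[0]-x for q,x in data]+[(k-k0)*.002])
o=least_squares(f,k0);print(np.round(o.x,1).tolist(),np.abs(f(o.x)[:15]).max())
k=o.x;np.save("k.npy",k)
lo=np.array([-169,-51,1.3,-76.6,0,-152]);hi=np.array([169,129,143,256,156,152])
def ik(p,M,q0):
    def g(q):
        x,N=fk(q,k);return np.r_[(x-p),300*(R.from_matrix(N.T@M)).as_rotvec()]
    o=least_squares(g,np.clip(q0,lo+.5,hi-.5),bounds=(lo,hi));return o.x,np.abs(o.fun).max()
ax=Rs@[-np.sin(.75),0,np.cos(.75)]
a=np.array([-.6865,.1616,.7089]);tip=np.array([636.4,199.2,45])
for phi in(0,15,25,35,45):
    Rt=Rtool(phi);q=s['joint_pos']
    print(phi)
    for n,G in(("pre",stand(-80,55,201)-100*Rt[:,2]),("grasp",stand(-80,55,201)),("out",stand(-80,55,201)+150*ax),("trough",tip+a*197),("above",tip+a*197+[0,0,60])):
        q,e=ik(G+19*Rt[:,2],Rt,q);print(" ",n,np.round(q),round(e,1))
    print(delta(s,stand(-80,55,201)-100*Rt[:,2],Rt))
E
```

```text
6.6 [-40.8285104  -51.06079077 135.56742286  29.17328209  62.9511802
  39.35374904] [ 486.56333961 -143.44621132  275.23727075] [175.0036138  -42.83409465   5.97448047]
[0.0, 318.1, 369.1, 553.4, 61.6, 364.8, 51.2] 0.008267011768168686
0
  pre [-41.  44. 143. 151. 112. -94.] 81.7
  grasp [-29.  20. 143. 165.  82. -86.] 44.3
  out [-62.  21. 143. 122. 102. -78.] 106.3
  trough [  54.   14.  132.  251.   78. -122.] 0.0
  above [  54.    2.  134.  254.   75. -132.] 0.0
(array([-93. , -41.3,  11.5]), array([-0.244,  0.806,  0.177]))
15
  pre [-48. -51. 143.  48.  54.  31.] 100.4
  grasp [-28. -29. 143.  81.  15.   3.] 74.6
  out [-63. -51. 143.  65.  69.  14.] 88.5
  trough [ 30. -40. 143. -50.  34. 152.] 90.3
  above [ 33. -46. 143. -52.  39. 152.] 69.7
(array([-73. , -38.7,  -5.1]), array([-0.215,  0.546,  0.204]))
25
  pre [-38. -51. 143.  35.  46.  47.] 74.4
  grasp [-25. -38. 143.  28.  21.  57.] 43.4
  out [-57. -51. 142.  56.  64.  23.] 77.6
  trough [ 31. -39. 143. -46.  36. 152.] 59.6
  above [ 34. -41. 139. -47.  42. 152.] 51.3
(array([-57.8, -35.9, -13.1]), array([-0.195,  0.373,  0.221]))
35
  pre [-28. -51. 140.  15.  47.  70.] 59.4
  grasp [-25. -42. 143.  18.  30.  67.] 20.7
  out [-28. -51. 133.  13.  57.  72.] 66.5
  trough [ 33. -30. 135. -41.  42. 152.] 40.6
  above [ 36. -32. 131. -42.  49. 152.] 31.2
(array([-41.5, -32.5, -18.3]), array([-0.175,  0.2  ,  0.236]))
45
  pre [-26. -51. 136.  10.  56.  75.] 27.2
  grasp [-25. -42. 141.  13.  37.  72.] 0.0
  out [-26. -51. 130.   9.  65.  76.] 42.9
  trough [ 34. -23. 128. -36.  49. 152.] 21.8
  above [ 36. -25. 124. -37.  55. 152.] 13.3
(array([-24.7, -28.5, -20.6]), array([-0.153,  0.026,  0.25 ]))
```

```bash
cat >> h.py <<'E'
from scipy.optimize import least_squares
k=np.load("k.npy")
lo=np.array([-169.4,-51.1,1.3,-76.6,0,-152.2]);hi=np.array([169.4,129.3,143.1,256.6,156.5,152.2])
def ik(p,M,q0):
    def g(q):
        x,N=fk(q,k);return np.r_[(x-p),300*(R.from_matrix(N.T@M)).as_rotvec()]
    o=least_squares(g,np.clip(q0,lo+.5,hi-.5),bounds=(lo,hi));return o.x,np.abs(o.fun).max()
ax=Rs@[-np.sin(.75),0,np.cos(.75)]
TA=np.array([-.6865,.1616,.7089]);TIP=np.array([636.4,199.2,45])
B0=stand(0,55,115)
def rodR(d,u):
    "tool->world for a rod along u (up), tool z = -u leaned by d deg to vertical in its plane; camera up"
    h=np.array([-u[0],-u[1],0]);h/=np.linalg.norm(h);f=np.arcsin(u[2])+np.radians(d)
    z=h*np.cos(f)-np.array([0,0,np.sin(f)]);x=h*np.sin(f)+np.array([0,0,np.cos(f)])
    return np.stack([x,np.cross(z,x),z],1)
E
python3 - <<'E'
from h import *
F=np.diag([-1,-1,1.])
q0=np.array([-25,-42,138,10,50,72.])
for d in(0,8,16,24):
  for flip in(0,1):
    for s in(120,132):
      M=rodR(d,ax);M=M@F if flip else M
      q=q0.copy();q[5]-=180*flip
      out=[]
      P=B0+s*ax
      for n,G in(("pre",P-60*M[:,2]),("g",P),("o50",P+50*ax),("o100",P+100*ax),("o145",P+145*ax)):
        q,e=ik(G+19*M[:,2],M,q);out.append((n,round(e),np.round(q).astype(int).tolist()))
      G=TIP+TA*(80+s);best=None
      for roll in range(-120,121,30):
        Mt=R.from_rotvec(np.radians(roll)*TA).as_matrix()@rodR(d,TA);Mt=Mt@F if flip else Mt
        for qs in([34,-23,128,-36,50,120],[34,-23,120,0,60,60],[34,-23,120,0,60,-60],[34,-23,128,-36,50,-60]):
            qq,e=ik(G+19*Mt[:,2],Mt,np.array(qs,float))
            if best is None or e<best[0]-.5: best=(round(e,1),roll,np.round(qq).astype(int).tolist())
            if e<1: break
      print(d,flip,s,[(o[0],o[1]) for o in out],out[1][2],out[-1][2],"T",best)
E
```

```text
0 0 120 [('pre', 7), ('g', 0), ('o50', 3), ('o100', 21), ('o145', 37)] [-25, -41, 139, 11, 40, 73] [-26, -51, 130, 8, 66, 77] T (np.float64(0.0), -120, [40, -19, 128, -47, 51, -73])
0 0 132 [('pre', 12), ('g', 0), ('o50', 8), ('o100', 25), ('o145', 41)] [-25, -44, 140, 11, 42, 74] [-26, -51, 129, 8, 68, 77] T (np.float64(0.0), -120, [41, -20, 128, -46, 53, -73])
0 1 120 [('pre', 7), ('g', 0), ('o50', 3), ('o100', 21), ('o145', 37)] [-25, -41, 139, 11, 40, -107] [-26, -51, 130, 8, 66, -103] T (np.float64(0.0), -120, [40, -19, 128, -47, 51, 107])
0 1 132 [('pre', 12), ('g', 0), ('o50', 8), ('o100', 25), ('o145', 41)] [-25, -44, 140, 11, 42, -106] [-26, -51, 129, 8, 68, -103] T (np.float64(0.0), -120, [41, -20, 128, -46, 53, 107])
8 0 120 [('pre', 0), ('g', 0), ('o50', 0), ('o100', 2), ('o145', 17)] [-23, -34, 132, 7, 47, 77] [-26, -51, 129, 7, 71, 77] T (np.float64(0.0), -120, [38, -26, 135, -49, 42, -72])
8 0 132 [('pre', 0), ('g', 0), ('o50', 0), ('o100', 6), ('o145', 20)] [-24, -36, 132, 7, 49, 77] [-26, -51, 128, 7, 73, 78] T (np.float64(0.0), -120, [39, -28, 135, -48, 44, -73])
8 
[... 1106 characters left out ...]
pre', 0), ('g', 0), ('o50', 0), ('o100', 0), ('o145', 0)] [-21, -19, 117, 3, 63, 82] [-24, -39, 120, 3, 81, 80] T (np.float64(0.0), -30, [22, -21, 122, -4, 53, 152])
24 0 132 [('pre', 0), ('g', 0), ('o50', 0), ('o100', 0), ('o145', 0)] [-22, -21, 117, 3, 65, 81] [-24, -41, 120, 3, 83, 80] T (np.float64(0.0), 0, [29, -13, 113, -15, 65, 137])
24 1 120 [('pre', 0), ('g', 0), ('o50', 0), ('o100', 0), ('o145', 0)] [-21, -19, 117, 3, 63, -98] [-24, -39, 120, 3, 81, -100] T (np.float64(0.0), -60, [18, -32, 133, 4, 41, -9])
24 1 132 [('pre', 0), ('g', 0), ('o50', 0), ('o100', 0), ('o145', 0)] [-22, -21, 117, 3, 65, -99] [-24, -41, 120, 3, 83, -100] T (np.float64(0.0), -60, [19, -34, 134, 3, 42, -8])
```

Run:
```python
from h import *
from bench import r
F=np.diag([-1,-1,1.]);d=18;s=132
M=rodR(d,ax)@F;P=B0+s*ax;st=r.sense();q=np.array([-22,-25,123,5,58,-100.])
for n,G in(("w1",P-130*M[:,2]+[0,0,30]),("pre",P-70*M[:,2]),("g",P),("o50",P+50*ax),("o145",P+145*ax)):
    q,e=ik(G+19*M[:,2],M,q);print(n,round(e,1),np.round(q),np.round(G+19*M[:,2]))
print("delta w1",delta(st,P-111*M[:,2]+[0,0,30],M))
Mt=rodR(d,TA)@F
for n,up in(("t+60",60),("t",0)):
    X=np.cross(TA,[0,0,1]);X=np.cross(X,TA);X/=np.linalg.norm(X)
    G=TIP+TA*(80+s+5)+X*up;q,e=ik(G+19*Mt[:,2],Mt,np.array([29,-13,113,-15,65,-43.]));print(n,round(e,1),np.round(q),np.round(G+19*Mt[:,2]))
p=r.camera_params("side")
print("end",proj(p,B0+160*ax),"seen 290.8,215.5; guard",proj(p,B0+62*ax),"seen 309,222.5")
```

```text
w1 0.0 [ -24.  -38.  115.    4.   78. -100.] [ 467. -120.  342.]
pre 0.0 [ -23.  -34.  121.    4.   68. -100.] [ 491. -126.  258.]
g 0.0 [ -22.  -26.  123.    4.   59. -100.] [ 520. -133.  194.]
o50 0.0 [ -23.  -34.  124.    4.   65. -100.] [ 487. -125.  231.]
o145 0.0 [ -25.  -48.  125.    5.   79. -101.] [ 424. -109.  300.]
delta w1 (array([ 32.8, -20.1, -62.9]), array([ 0.46 , -0.155, -2.827]))
t+60 0.0 [ 28. -14. 110. -19.  64. -43.] [537. 223. 224.]
t 0.0 [ 32. -16. 117. -21.  61. -37.] [496. 232. 182.]
end [291.07286435 215.38508431] seen 290.8,215.5; guard [307.73804774 223.29195676] seen 309,222.5
```

jog_arm(
  rows=[
    [[33,-20,-63],[0.03,-0.01,-0.15]],
    [[33,-20,-63],[0.46,-0.155,-2.827]],
    [[33,-20,-63],[0.46,-0.155,-2.827]],
    [[33,-20,-63],[0.46,-0.155,-2.827]],
    [[33,-20,-63],[0.46,-0.155,-2.827]],
    [[33,-20,-63],[0.46,-0.155,-2.827]],
    [[33,-20,-63],[0.46,-0.155,-2.827]],
    [[33,-20,-63],[0.46,-0.155,-2.827]],
    [[33,-20,-63],[0.46,-0.155,-2.827]],
    [[33,-20,-63],[0.46,-0.155,-2.827]],
  ],
  grip=38,
)

```text
time: 7.6
tool_pos: [466.4, -119.1, 342.6]
tcp_rot: [149.7, -3.7, 92.9]
ft_force: [0.9, 0.2, -0.6]
finger_gap: 38.2
grip_force: 0.0
```

Run:
```python
from h import *
from bench import r
F=np.diag([-1,-1,1.]);M=rodR(18,ax)@F;P=B0+132*ax;s=r.sense()
print(s['time'],s['joint_pos'],s['tool_pos'],delta(s,P-111*M[:,2]+[0,0,30],M))
```

```text
7.6 [-36.83827733 -40.10815153 117.9259357   21.70149696  80.6463448
 -38.16320953] [ 466.38872997 -119.11115202  342.57017513] (array([-0.8,  0.1,  0.4]), array([ 0.209, -0.083, -1.336]))
```

jog_arm(
  rows=[
    [[0,0,0],[0.209,-0.083,-1.336]],
    [[0,0,0],[0.209,-0.083,-1.336]],
    [[0,0,0],[0.209,-0.083,-1.336]],
    [[0,0,0],[0.209,-0.083,-1.336]],
    [[0,0,0],[0.209,-0.083,-1.336]],
    [[0,0,0],[0.209,-0.083,-1.336]],
    [[0,0,0],[0.209,-0.083,-1.336]],
    [[0,0,0],[0.209,-0.083,-1.336]],
    [[0,0,0],[0.209,-0.083,-1.336]],
    [[0,0,0],[0.209,-0.083,-1.336]],
  ],
)

```text
time: 8.6
tool_pos: [466.5, -118.4, 342.7]
tcp_rot: [179.9, 25.0, 166.0]
ft_force: [0.1, 0.0, -0.0]
finger_gap: 38.0
grip_force: 0.0
```

Run:
```python
from h import *
from bench import r
F=np.diag([-1,-1,1.]);M=rodR(18,ax)@F;P=B0+132*ax;s=r.sense()
print(s['time'],s['joint_pos'],s['tool_pos'],delta(s,P-51*M[:,2],M),delta(s,P+19*M[:,2],M))
im,d=r.snapshot("wrist");cv2.imwrite("pics/w2.png",im);p=r.camera_params("wrist")
T=np.eye(4);T[:3,:3]=R.from_euler('xyz',s['tcp_rot'],degrees=True).as_matrix();T[:3,3]=s['tool_pos'];T=T@p['tool_from_camera']
for a in(160,132,65):print(a,proj(p,B0+a*ax,T))
```

```text
8.6 [-23.48187999 -38.46029751 115.2664239    4.17529685  78.5742888
 -99.46671035] [ 466.47300117 -118.44521805  342.74416613] (array([12.4, -1.4, 87.9]), array([ 0.001, -0.   , -0.002])) (array([ 12.4,  -1.5, 157.9]), array([ 0.001, -0.   , -0.002]))
160 [253.00154707 164.58442206]
132 [253.19190265 167.13892451]
65 [253.52583938 171.62023338]
```

View pics/w2.png

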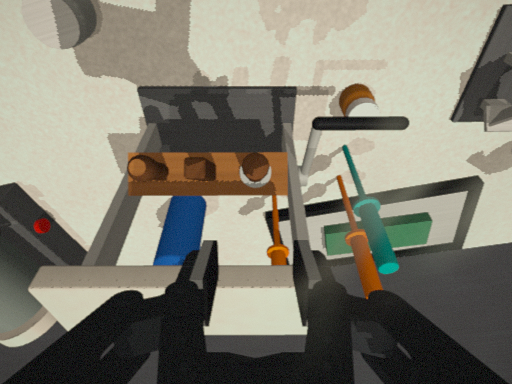

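The wrist view shows the rod's handle end at (257,163) and its guard at (257,178). The prediction was (253,165), so I'll correct about 2 mm sideways and advance.

jog_arm(
  rows=[
    [[6,0.5,40],[0,0,0]],
    [[12.4,0.5,80],[0,0,0]],
    [[12.4,0.5,88],[0,0,0]],
    [[12.4,0.5,105],[0,0,0]],
    [[12.4,0.5,120],[0,0,0]],
    [[12.4,0.5,135],[0,0,0]],
    [[12.4,0.5,147],[0,0,0]],
    [[12.4,0.5,158],[0,0,0]],
    [[12.4,0.5,158],[0,0,0]],
    [[12.4,0.5,158],[0,0,0]],
  ],
)

```text
time: 9.65
tool_pos: [520.7, -131.5, 195.5]
tcp_rot: [179.8, 25.0, 165.8]
ft_force: [0.2, -1.4, 0.4]
finger_gap: 37.9
grip_force: 0.0
```

Run:
```python
from h import *
from bench import r
F=np.diag([-1,-1,1.]);M=rodR(18,ax)@F;P=B0+132*ax;s=r.sense()
print(s['time'],s['tool_pos'],s['ft_force'],delta(s,P+19*M[:,2],M))
im,d=r.snapshot("wrist");p=r.camera_params("wrist")
im2,_=r.snapshot("side")
cv2.imwrite("pics/w3.png",np.hstack([im[90:384:1,100:412],cv2.resize(im2[150:297,230:386],(312,294))]))
```

```text
9.65 [ 520.72999642 -131.54360872  195.45047703] [ 0.16292747 -1.38808681  0.36649148] (array([ 0.8, -1.6,  0.8]), array([ 0.001,  0.001, -0.006]))
```

View pics/w3.png

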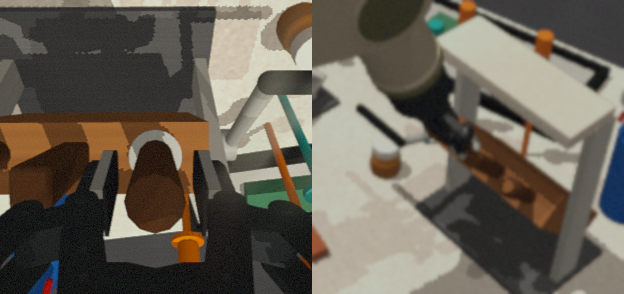

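The handle is centred between the fingers (columns 127–183 between pads at about 117 and 197), so I'll grip.

jog_arm(
  rows=[
    [[0,0,0],[0,0,0]],
    [[0,0,0],[0,0,0]],
    [[0,0,0],[0,0,0]],
    [[0,0,0],[0,0,0]],
    [[0,0,0],[0,0,0]],
  ],
  grip=0,
  force=70,
)

```text
time: 10.25
tool_pos: [521.0, -131.7, 196.4]
tcp_rot: [179.8, 25.1, 165.8]
ft_force: [-6.1, 0.7, 5.3]
finger_gap: 22.6
grip_force: 68.2
```

Run:
```python
from h import *
from bench import r
s=r.sense();R0=R.from_euler('xyz',s['tcp_rot'],degrees=True)
print(s['ft_force'],s['finger_gap'],s['grip_force'],"axis in tool",R0.inv().apply(ax),"150",150*R0.inv().apply(ax), "tcp-P", R0.inv().apply(s['tool_pos']-B0)-132*R0.inv().apply(ax))
```

```text
[-6.0923398   0.70367832  5.2621959 ] 22.581817902137498 68.23078751564026 axis in tool [ 0.30683959 -0.00128676 -0.95176037] 150 [  46.02593862   -0.19301352 -142.76405612] tcp-P [-1.38780958  1.55618472 17.47128163]
```

jog_arm(
  rows=[
    [[2.5,0,-7.6],[0,0,0]],
    [[6.1,0,-19],[0,0,0]],
    [[10.7,0,-33.3],[0,0,0]],
    [[15.3,0,-47.6],[0,0,0]],
    [[19.9,0,-61.9],[0,0,0]],
    [[24.5,0,-76.1],[0,0,0]],
  ],
)

```text
time: 10.85
tool_pos: [467.7, -118.3, 255.0]
tcp_rot: [179.8, 25.1, 165.8]
ft_force: [3.7, -0.1, -1.1]
finger_gap: 22.6
grip_force: 68.5
```

Run:
```python
from h import *
from bench import r
s=r.sense();print(s['tool_pos'],s['ft_force'],s['wrist_torque'],s['finger_gap'],s['grip_force'])
im2,_=r.snapshot("side");w,_=r.snapshot("wrist")
cv2.imwrite("pics/w4.png",np.hstack([w[90:384:1,100:412],cv2.resize(im2[150:297,230:386],(312,294))]))
```

```text
[ 467.65194399 -118.28554393  254.99636999] [ 3.67711398 -0.13010169 -1.06022434] [-0.12848798 -0.39284514 -0.01749083] 22.64553299719285 68.5140860080719
```

View pics/w4.png

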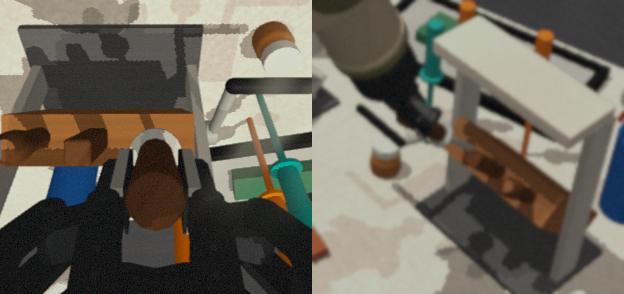

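```bash
cat >> h.py <<'E'
def setup(s):
    R0=R.from_euler('xyz',s['tcp_rot'],degrees=True).as_matrix();return R0
E
python3 - <<'E'
from h import *
from bench import r
s=r.sense();M=setup(s);q=s['joint_pos']
# at grip: tcp=(521.0,-131.7,196.4), tip=B0-80ax
at=M.T@ax;tt=M.T@(B0-80*ax-np.array([521.0,-131.7,196.4]));np.savez("grip.npz",at=at,tt=tt);print("tip in tool",tt,"axis",at)
c=np.cross(ax,TA);Rm=R.from_rotvec(c/np.linalg.norm(c)*np.arcsin(np.linalg.norm(c))).as_matrix();Mt=Rm@M
X=np.cross(np.cross(TA,[0,0,1]),TA);X/=np.linalg.norm(X);print("open dir",X)
def go(n,p,Mx):
    global q
    q,e=ik(p,Mx,q);print(n,round(e,1),np.round(q),np.round(p),"tip",np.round(p+Mx@tt))
t0=s['tool_pos']
go("now",t0,M);go("out",t0+75*ax,M);go("up",t0+75*ax+[0,0,40],M);go("up2",t0+75*ax+[0,0,60],M)
pt=lambda l,u:TIP+l*TA+u*X-Mt@tt
for y in(.25,.5,.75,1): go("trav",(t0+75*ax+[0,0,60])*(1-y)+y*(pt(4,70)+[0,0,60]),Mt)
go("above",pt(4,70),Mt);go("t10",pt(4,10),Mt);go("t0",pt(4,0),Mt)
print(delta(s,t0+75*ax,M),delta(s,t0+75*ax+[0,0,60],M))
E
```

```text
tip in tool [-63.21288077  -1.20419594 184.46500046] axis [ 0.30478574 -0.00147711 -0.9524198 ]
open dir [ 0.69006168 -0.16243841  0.70528621]
now 0.0 [ -23.  -39.  125.    4.   70. -100.] [ 468. -118.  256.] tip [ 599. -152.  116.]
out 0.0 [ -25.  -49.  124.    5.   80. -101.] [ 418. -106.  311.] tip [ 550. -140.  171.]
up 0.0 [ -25.  -48.  120.    5.   84. -101.] [ 418. -106.  351.] tip [ 550. -140.  211.]
up2 0.0 [ -25.  -47.  117.    5.   85. -100.] [ 418. -106.  371.] tip [ 550. -140.  231.]
trav 0.0 [ -8. -46. 119.  -2.  80. -84.] [450. -24. 351.] tip [586. -58. 216.]
trav 0.0 [  8. -38. 116. -10.  76. -68.] [482.  58. 332.] tip [618.  24. 196.]
trav 0.0 [ 19. -27. 111. -15.  72. -55.] [514. 140. 312.] tip [650. 106. 177.]
trav 0.0 [ 28. -15. 104. -18.  70. -45.] [546. 222. 293.] tip [682. 188. 157.]
above 0.0 [ 28. -13. 109. -19.  64. -43.] [546. 222. 233.] tip [682. 188.  97.]
t10 0.0 [ 31. -16. 116. -21.  61. -37.] [504. 232. 190.] tip [641. 198.  55.]
t0 0.0 [ 32. -16. 117. -22.  61. -36.] [497. 233. 183.] tip [634. 200.  48.]
(array([ 22.9,  -0.1, -71.4]), array([0., 0., 0.])) (array([  -2.7,    0. , -125.7]), array([0., 0., 0.]))
```

Run:
```python
from h import *
from bench import r
import pickle
D=pickle.load(open("d0.pkl","rb"));im,d,p=D["top"];C=cloud(d,p)
hsv=cv2.cvtColor(im,cv2.COLOR_BGR2HSV);m=(hsv[...,0]>75)&(hsv[...,0]<100)&(hsv[...,1]>120);m[:130]=0;m[170:]=0;q=C[m&(C[...,2]>20)]
print("turq",len(q),q.min(0),q.max(0))
q=C[105:150,125:165].reshape(-1,3);q=q[q[:,2]>100];print("spray",np.median(q,0),q.min(0),q.max(0))
s=r.sense();M=setup(s);q=s['joint_pos'];g=np.load("grip.npz");tt=g['tt']
Mt=R.align_vectors([TA],[ax])[0].as_matrix()@M
t0=s['tool_pos']
pt=lambda l,u:TIP+l*TA-Mt@tt+[0,0,u]
def go(n,p,Mx):
    global q
    q,e=ik(p,Mx,q);print(n,round(e,1),np.round(q),np.round(p),"tip",np.round(p+Mx@tt))
go("out",t0+75*ax,M);go("up2",t0+75*ax+[0,0,60],M)
for w in([420,-40,371],[430,60,371],[465,150,350]): go("trav",np.array(w),Mt)
for h in(110,70,20,0): go("h%d"%h,pt(3,h),Mt)
```

```text
turq 141 [417.72795266 -25.67527751 138.45645638] [ 676.84010305   20.06621785 1398.54174765]
spray [723.7256165  283.35938142 164.33410938] [417.72795266  20.06621785 100.60847925] [ 766.43095207  322.14549988 1398.54174765]
out 0.0 [ -25.  -49.  124.    5.   80. -101.] [ 418. -106.  311.] tip [ 550. -140.  171.]
up2 0.0 [ -25.  -47.  117.    5.   85. -100.] [ 418. -106.  371.] tip [ 550. -140.  231.]
trav 0.0 [-12. -51. 119.  -0.  84. -88.] [420 -40 371] tip [556. -74. 236.]
trav 0.0 [ 10. -46. 117. -10.  84. -68.] [430  60 371] tip [566.  26. 236.]
trav 0.0 [ 23. -33. 112. -16.  79. -53.] [465 150 350] tip [601. 116. 215.]
h110 0.0 [ 32. -20. 109. -20.  73. -41.] [498. 233. 293.] tip [634. 200. 157.]
h70 0.0 [ 32. -19. 112. -20.  68. -40.] [498. 233. 253.] tip [634. 200. 117.]
h20 0.0 [ 32. -17. 116. -21.  63. -37.] [498. 233. 203.] tip [634. 200.  67.]
h0 0.0 [ 32. -16. 117. -22.  61. -37.] [498. 233. 183.] tip [634. 200.  47.]
```

jog_arm(
  rows=[
    [[4.6,0,-14.3],[0,0,0]],
    [[9.2,0,-28.6],[0,0,0]],
    [[13.8,0,-42.9],[0,0,0]],
    [[18.4,0,-57.2],[0,0,0]],
    [[22.9,0,-71.4],[0,0,0]],
    [[18,0,-82],[0,0,0]],
    [[12,0,-95],[0,0,0]],
    [[5,0,-109],[0,0,0]],
    [[-2.7,0,-125.7],[0,0,0]],
    [[-2.7,0,-125.7],[0,0,0]],
  ],
)

```text
time: 11.95
tool_pos: [419.7, -106.8, 371.4]
tcp_rot: [179.8, 25.2, 165.8]
ft_force: [-0.1, -0.4, -1.1]
finger_gap: 22.2
grip_force: 68.5
```

Run:
```python
from h import *
from bench import r
s=r.sense();M=setup(s);tt=np.load("grip.npz")['tt']
Mt=R.align_vectors([TA],[ax])[0].as_matrix()@M;np.save("Mt.npy",Mt)
print(s['time'],s['tool_pos'],s['finger_gap'],s['grip_force'],s['ft_force'])
for w in([430,-40,371],[432,60,371],[465,150,350],TIP+3*TA-Mt@tt+[0,0,110]): print(delta(s,w,Mt))
```

```text
11.95 [ 419.70551343 -106.77437913  371.36092138] 22.226532391229902 68.5077953338623 [-0.13373647 -0.36392773 -1.1284552 ]
(array([ 5.9, 67.3, -2.2]), array([-0.007, -0.033, -0.002]))
(array([ 26.3, 164.7, -11.5]), array([-0.007, -0.033, -0.002]))
(array([ 26.2, 260. ,  12. ]), array([-0.007, -0.033, -0.002]))
(array([ 40.1, 348.8,  69.2]), array([-0.007, -0.033, -0.002]))
```

jog_arm(
  rows=[
    [[3,30,-1],[0,0,0]],
    [[6,67,-2],[0,0,0]],
    [[13,100,-5],[0,-0.01,0]],
    [[20,132,-8],[0,-0.01,0]],
    [[26,164,-11],[-0.007,-0.02,0]],
    [[26,196,-4],[-0.007,-0.033,0]],
    [[26,228,4],[-0.007,-0.033,-0.002]],
    [[26,260,12],[-0.007,-0.033,-0.002]],
    [[33,300,25],[-0.007,-0.033,-0.002]],
    [[37,330,35],[-0.007,-0.033,-0.002]],
  ],
)

```text
time: 12.95
tool_pos: [480.6, 220.7, 319.6]
tcp_rot: [179.5, 26.8, 166.1]
ft_force: [0.7, -0.7, -1.8]
finger_gap: 22.8
grip_force: 68.9
```

jog_arm(
  rows=[
    [[0,0,0],[0,0,0]],
    [[0,0,0],[0,0,0]],
  ],
)

```text
time: 13.15
tool_pos: [480.3, 218.8, 320.0]
tcp_rot: [179.7, 26.8, 166.1]
ft_force: [0.8, -0.0, -1.5]
finger_gap: 22.5
grip_force: 69.2
```

Run:
```python
from h import *
from bench import r
s=r.sense();tt=np.load("grip.npz")['tt'];Mt=np.load("Mt.npy")
print(s['time'],s['tool_pos'],s['finger_gap'],s['grip_force'],s['ft_force'])
for h in(110,60,30,12,0): print(h,delta(s,TIP+3*TA-Mt@tt+[0,0,h],Mt))
# see rod in cameras: bright/dark rod pixels near predicted line
M=setup(s);tip=s['tool_pos']+M@tt;u=M@np.load("grip.npz")['at'];print("pred tip",tip,"axis",u)
for n in("side","top"):
    im,d=r.snapshot(n);p=r.camera_params(n);C=cloud(d,p)
    # points within 12 mm of the predicted line, between 5..135 mm
    v=C-tip;t=v@u;e=np.linalg.norm(v-t[...,None]*u,axis=-1);m=(d>0)&(t>-15)&(t<136)&(e<14)
    q=C[m];print(n,len(q),"t",t[m].min(),t[m].max())
    if len(q)>15:
        c=np.median(q,0);w=np.linalg.svd(q-c)[2][0];w*=np.sign(w@u);print("  axis err deg",np.degrees(np.arccos(w@u)),"centre offset",np.round((c-tip)-((c-tip)@u)*u,1))
    print("  pred px tip",proj(p,tip),"pred t=130",proj(p,tip+130*u)); cv2.imwrite(f"pics/place_{n}.png",im)
```

```text
13.15 [480.32245596 218.83970453 319.97649989] 22.47694711064153 69.15796995162964 [ 0.79803582 -0.02673648 -1.47572763]
110 (array([ 0. , 18.2, 30.8]), array([-0.001, -0.006,  0.003]))
60 (array([22.5, 17.9, 75.5]), array([-0.001, -0.006,  0.003]))
30 (array([ 36. ,  17.7, 102.2]), array([-0.001, -0.006,  0.003]))
12 (array([ 44.1,  17.6, 118.3]), array([-0.001, -0.006,  0.003]))
0 (array([ 49.5,  17.6, 129. ]), array([-0.001, -0.006,  0.003]))
pred tip [615.73147086 185.31274822 183.7230718 ] axis [-0.68224325  0.16100835  0.71317632]
side 96 t 1.7460850245222999 125.48540630061139
  axis err deg 0.6169351364837123 centre offset [ 1.1 -1.7  1.4]
  pred px tip [226.10259968 160.43343994] pred t=130 [198.93303829 146.88715592]
top 118 t 2.082119741574613 123.6148697696897
  axis err deg 0.4399425303217187 centre offset [ 1.8 -1.6  2.1]
  pred px tip [178.3465637 164.2994245] pred t=130 [163.9683498  193.98884407]
```

The rod matches its predicted line in both cameras (axis error under 1°, offset about 1 mm). Descending.

jog_arm(
  rows=[
    [[0,10,15],[0,0,0]],
    [[0,18.5,31],[0,-0.006,0.003]],
    [[9,18.5,49],[0,-0.006,0.003]],
    [[18,18.5,67],[0,-0.006,0.003]],
    [[26,18.5,82],[0,-0.006,0.003]],
    [[33,18.5,96],[0,-0.006,0.003]],
    [[38,18.5,106],[0,-0.006,0.003]],
    [[42,18.5,113],[0,-0.006,0.003]],
    [[43,18.5,116],[0,-0.006,0.003]],
    [[43,18.5,116],[0,-0.006,0.003]],
  ],
)

```text
time: 14.25
tool_pos: [499.5, 233.9, 199.7]
tcp_rot: [179.4, 27.3, 165.7]
ft_force: [-0.0, -0.3, -0.3]
finger_gap: 22.6
grip_force: 69.2
```

```bash
cat > chk.py <<'E'
from h import *
from bench import r
s=r.sense();g=np.load("grip.npz");tt=g['tt'];Mt=np.load("Mt.npy");M=setup(s);tip=s['tool_pos']+M@tt;u=M@g['at']
print(s['time'],s['tool_pos'],s['ft_force'],s['grip_force'],"tip-TIP",tip-TIP)
for h in(6,0,-3): print(h,delta(s,TIP+3*TA-Mt@tt+[0,0,h],Mt))
X=np.cross(np.cross(TA,[0,0,1]),TA);X/=np.linalg.norm(X);Y=np.cross(TA,X)
for n in("side","top"):
    im,d=r.snapshot(n);p=r.camera_params(n);C=cloud(d,p);v=C-tip;t=v@u
    e=v-t[...,None]*u;m=(d>0)&(t>-12)&(t<136)&(np.linalg.norm(e,axis=-1)<7.5)
    print(n,m.sum(),"t",t[m].min(),"X,Y offs",np.median(e[m]@X),np.median(e[m]@Y))
    cv2.imwrite(f"pics/p2_{n}.png",im)
E
python3 chk.py
```

```text
14.25 [499.45852163 233.88504057 199.73692619] [-0.02891336 -0.34825581 -0.34547203] 69.23434138298035 tip-TIP [-0.38069949  0.79933161 19.72741846]
6 (array([ 6.1, -1. ,  9.4]), array([ 0.   ,  0.003, -0.003]))
0 (array([ 8.9, -1. , 14.7]), array([ 0.   ,  0.003, -0.003]))
-3 (array([10.3, -1.1, 17.4]), array([ 0.   ,  0.003, -0.003]))
side 68 t -10.381133543146866 X,Y offs 2.5432436346497154 -1.1010071837399853
top 97 t -11.418147684492398 X,Y offs 2.9557415537594616 -0.8919113010099577
```

jog_arm(
  rows=[
    [[2,0,3],[0,0,0]],
    [[4,0,6],[0,0,0]],
    [[6,0,9],[0,0,0]],
    [[7,0,11],[0,0,0]],
    [[8,0,12.5],[0,0,0]],
    [[8,0,12.5],[0,0,0]],
  ],
)

```text
time: 14.95
tool_pos: [498.1, 234.2, 184.7]
tcp_rot: [179.4, 27.3, 165.7]
ft_force: [0.8, -1.1, -1.7]
finger_gap: 21.7
grip_force: 69.2
```

jog_arm(
  rows=[
    [[0.5,0,1],[0,0,0]],
    [[1,0,2],[0,0,0]],
    [[1,0,2],[0,0,0]],
  ],
)

```text
time: 15.25
tool_pos: [498.6, 234.3, 183.2]
tcp_rot: [179.4, 27.3, 165.7]
ft_force: [1.1, -2.9, 0.7]
finger_gap: 22.4
grip_force: 69.5
```

```bash
python3 chk.py
```

```text
15.25 [498.56749117 234.25008258 183.24069445] [ 1.14285175 -2.93272999  0.65076104] 69.54052448272705 tip-TIP [-1.13116666  1.12609861  3.38313574]
6 (array([-2.3, -0.9, -4.8]), array([ 0.   ,  0.004, -0.004]))
0 (array([ 0.5, -1. ,  0.5]), array([ 0.   ,  0.004, -0.004]))
-3 (array([ 1.9, -1. ,  3.2]), array([ 0.   ,  0.004, -0.004]))
side 39 t -6.170465106813556 X,Y offs -3.1150311805502175 -3.635393007521317
top 141 t -10.592841949006674 X,Y offs 1.8539813984539537 -1.0927797633544811
```

jog_arm(
  rows=[
    [[0.5,-0.5,0.2],[0,0,0]],
    [[1,-1,0.3],[0,0,0]],
    [[1.4,-1,0.5],[0,0,0]],
    [[1.4,-1,0.5],[0,0,0]],
  ],
)

```text
time: 15.75
tool_pos: [497.4, 233.8, 182.3]
tcp_rot: [179.3, 27.3, 165.7]
ft_force: [3.2, -3.2, 3.2]
finger_gap: 22.7
grip_force: 69.6
```

jog_arm(
  rows=[
    [[-0.3,0,1],[0,0,0]],
    [[-0.6,0,1.9],[0,0,0]],
    [[-0.6,0,1.9],[0,0,0]],
  ],
)

```text
time: 16.05
tool_pos: [498.6, 233.4, 180.7]
tcp_rot: [179.3, 27.3, 165.7]
ft_force: [1.3, -3.8, 4.4]
finger_gap: 22.4
grip_force: 69.9
```

```bash
python3 chk.py
```

```text
16.05 [498.55905999 233.42824899 180.67760825] [ 1.34111738 -3.83147379  4.38694541] 69.89628911018372 tip-TIP [-1.17854996  0.37740811  0.76220329]
6 (array([-3.3, -0.1, -7.2]), array([ 0.001,  0.004, -0.004]))
0 (array([-0.5, -0.2, -1.8]), array([ 0.001,  0.004, -0.004]))
-3 (array([ 0.9, -0.2,  0.8]), array([ 0.001,  0.004, -0.004]))
side 55 t -5.7265207254324295 X,Y offs -2.168253751432775 -4.346346144021043
top 137 t -4.549314338984717 X,Y offs 2.9591107201951092 -1.2142378156979559
```

jog_arm(
  rows=[
    [[0,-1,0],[0,0,0]],
    [[-0.3,-1,1],[0,0,0]],
    [[-0.5,-1,1.5],[0,0,0]],
    [[-0.5,-1,1.5],[0,0,0]],
  ],
)

```text
time: 16.55
tool_pos: [499.2, 232.8, 179.9]
tcp_rot: [179.3, 27.3, 165.7]
ft_force: [-2.1, -1.0, 9.4]
finger_gap: 22.7
grip_force: 70.5
```

jog_arm(
  rows=[
    [[-0.3,0,1],[0,0,0]],
    [[-0.6,0,1.9],[0,0,0]],
    [[-0.6,0,1.9],[0,0,0]],
  ],
)

```text
time: 16.85
tool_pos: [500.0, 233.3, 180.1]
tcp_rot: [179.2, 27.3, 165.7]
ft_force: [-20.0, 0.0, 25.1]
finger_gap: 22.8
grip_force: 73.0
```

```bash
python3 chk.py
```

```text
16.85 [500.01993639 233.32937764 180.12911728] [-1.99534385e+01  2.14572752e-02  2.50762849e+01] 72.95028448104858 tip-TIP [0.26002318 0.64826735 0.0989106 ]
6 (array([-2.2, -0.4, -8.3]), array([ 0.003,  0.003, -0.004]))
0 (array([ 0.5, -0.4, -3. ]), array([ 0.003,  0.003, -0.004]))
-3 (array([ 1.9, -0.5, -0.3]), array([ 0.003,  0.003, -0.004]))
side 41 t -1.5150711111297763 X,Y offs -3.5185621601126833 -3.440846127339133
top 140 t -0.07733335642126672 X,Y offs 2.716886879999705 -1.0035731158942525
```

The axial force rose to about 30 N: the tip is against the stop (predicted error under 1 mm). I'll ease off, then open.

jog_arm(
  rows=[
    [[0.4,0,-1.3],[0,0,0]],
    [[0.4,0,-1.3],[0,0,0]],
    [[0.4,0,-1.3],[0,0,0]],
  ],
)

```text
time: 17.25
tool_pos: [499.5, 233.0, 180.0]
tcp_rot: [179.3, 27.3, 165.7]
ft_force: [-7.7, -1.1, 13.5]
finger_gap: 22.4
grip_force: 71.0
```

jog_arm(
  rows=[
    [[0,0,0],[0,0,0]],
    [[0,0,0],[0,0,0]],
    [[0,0,0],[0,0,0]],
    [[0,0,0],[0,0,0]],
  ],
  grip=40,
)

```text
time: 17.65
tool_pos: [499.0, 231.9, 177.7]
tcp_rot: [179.4, 27.2, 165.8]
ft_force: [-0.4, 0.5, -0.5]
finger_gap: 40.2
grip_force: 0.0
```

```bash
cat > rod.py <<'E'
from h import *
from bench import r
s=r.sense();print(s['time'],s['tool_pos'],s['ft_force'],s['finger_gap'])
X=np.cross(np.cross(TA,[0,0,1]),TA);X/=np.linalg.norm(X);Y=np.cross(TA,X)
im,d=r.snapshot("top");p=r.camera_params("top");C=cloud(d,p);v=C-TIP;t=v@TA;e=v-t[...,None]*TA
hsv=cv2.cvtColor(im,cv2.COLOR_BGR2HSV)
m=(d>0)&(t>150)&(t<245)&(np.linalg.norm(e,axis=-1)<30)&(hsv[...,1]>90)
q=C[m];print("handle px",m.sum(),"t",t[m].min() if m.any() else 0,t[m].max() if m.any() else 0,"XY",np.median(e[m]@X),np.median(e[m]@Y))
m2=(d>0)&(t>122)&(t<136)&(np.linalg.norm(e,axis=-1)<10);print("rod stub",m2.sum(),np.median(e[m2]@X),np.median(e[m2]@Y))
cv2.imwrite("pics/r_top.png",im)
E
python3 rod.py
```

```text
17.65 [498.97678794 231.8810696  177.69238362] [-0.35022719  0.54981372 -0.46378161] 40.232470621455725
handle px 169 t 150.9653188146292 241.8281465409795 XY 9.883878942362294 -1.549010385305052
rod stub 4 3.5495128940516514 -1.2568741833528883
```

jog_arm(
  rows=[
    [[0,0,-10],[0,0,0]],
    [[0,0,-25],[0,0,0]],
    [[0,0,-45],[0,0,0]],
    [[0,0,-70],[0,0,0]],
    [[0,0,-100],[0,0,0]],
    [[0,0,-130],[0,0,0]],
    [[0,0,-140],[0,0,0]],
    [[0,0,-140],[0,0,0]],
  ],
)

```text
time: 18.5
tool_pos: [437.3, 247.2, 305.3]
tcp_rot: [179.2, 27.4, 165.7]
ft_force: [-0.2, -0.1, 0.2]
finger_gap: 40.2
grip_force: 0.0
```

```bash
python3 rod.py
python3 - <<'E'
from h import *
from bench import r
s=r.sense();Mt=R.from_euler('xyz',[180,0,76.4],degrees=True).as_matrix()
print(s['joint_pos'],s['tcp_rot'],delta(s,[528,-16,300],Mt))
q,e=ik(np.array([528,-16,300]),Mt,s['joint_pos']);print(q,e)
E
```

```text
18.5 [437.28296441 247.2035846  305.31822241] [-0.20151292 -0.14628884  0.18553178] 40.185073855637064
handle px 189 t 152.11797123205767 243.59231242900285 XY 9.440855286912761 -1.683860947409222
rod stub 1 3.339152662591409 0.6643292351307888
[ 38.54168764 -26.63956747 112.4049301  -21.53500176  77.26401833
 -35.73889293] [179.31382644  27.30025874 165.74694468] (array([-134.2, -233.1,   70.2]), array([0.38 , 0.366, 1.53 ]))
[-7.29791086e+00 -4.76504919e+00  9.05875979e+01 -7.92374831e-16
  9.41774513e+01  6.30208914e+00] 1.1368683772161603e-13
```

jog_arm(
  rows=[
    [[-134,-233,70],[0.38,0.366,1.53]],
    [[-134,-233,70],[0.38,0.366,1.53]],
    [[-134,-233,70],[0.38,0.366,1.53]],
    [[-134,-233,70],[0.38,0.366,1.53]],
    [[-134,-233,70],[0.38,0.366,1.53]],
    [[-134,-233,70],[0.38,0.366,1.53]],
    [[-134,-233,70],[0.38,0.366,1.53]],
    [[-134,-233,70],[0.38,0.366,1.53]],
    [[-134,-233,70],[0.38,0.366,1.53]],
    [[-134,-233,70],[0.38,0.366,1.53]],
  ],
  grip=60,
)

```text
time: 19.55
tool_pos: [527.0, -16.8, 297.2]
tcp_rot: [178.8, 1.6, 82.4]
ft_force: [0.3, -0.3, 1.2]
finger_gap: 60.0
grip_force: 0.0
```

Run:
```python
from h import *
from bench import r
s=r.sense();Mt=R.from_euler('xyz',[180,0,76.4],degrees=True).as_matrix()
print(s['time'],s['tool_pos'],s['tcp_rot'],delta(s,[528,-16.3,240],Mt),delta(s,[528,-16.3,138],Mt))
```

```text
19.55 [526.95776985 -16.83499202 297.2441839 ] [178.82483482   1.59081251  82.37086808] (array([ 2.3, -0.2, 57.2]), array([0.022, 0.027, 0.104])) (array([  5.1,  -2.3, 159.2]), array([0.022, 0.027, 0.104]))
```

jog_arm(
  rows=[
    [[0,0,0],[0.022,0.027,0.104]],
    [[1,0,20],[0.022,0.027,0.104]],
    [[2.3,0,57],[0.022,0.027,0.104]],
    [[3,-1,85],[0.022,0.027,0.104]],
    [[4,-1.5,115],[0.022,0.027,0.104]],
    [[4.5,-2,140],[0.022,0.027,0.104]],
    [[5,-2.3,155],[0.022,0.027,0.104]],
    [[5,-2.3,159],[0.022,0.027,0.104]],
    [[5,-2.3,159],[0.022,0.027,0.104]],
    [[5,-2.3,159],[0.022,0.027,0.104]],
  ],
)

```text
time: 20.55
tool_pos: [530.1, -16.3, 142.1]
tcp_rot: [179.6, 0.0, 76.8]
ft_force: [0.3, 0.2, 0.4]
finger_gap: 59.8
grip_force: 0.0
```

jog_arm(
  rows=[
    [[0,0,0],[0,0,0]],
    [[0,0,0],[0,0,0]],
    [[0,0,0],[0,0,0]],
    [[0,0,0],[0,0,0]],
    [[0,0,0],[0,0,0]],
    [[0,0,0],[0,0,0]],
  ],
  grip=0,
  force=30,
)

```text
time: 21.15
tool_pos: [527.7, -15.6, 141.0]
tcp_rot: [179.9, 0.0, 76.8]
ft_force: [-10.4, 1.8, 5.7]
finger_gap: 12.9
grip_force: 30.9
```

jog_arm(
  rows=[
    [[0,3.2,-7.7],[0,0,0]],
    [[0,7,-15.2],[0,0,0]],
    [[0,11.3,-22.4],[0,0,0]],
    [[0,16.2,-29.2],[0,0,0]],
    [[0,21.6,-35.6],[0,0,0]],
    [[0,27.4,-41.7],[0,0,0]],
    [[0,33.7,-47.2],[0,0,0]],
    [[0,40.3,-52.3],[0,0,0]],
    [[0,47.3,-56.9],[0,0,0]],
    [[0,54.7,-60.9],[0,0,0]],
  ],
)

```text
time: 22.15
tool_pos: [581.1, -28.5, 203.5]
tcp_rot: [179.8, 0.1, 76.8]
ft_force: [-19.7, 4.7, 4.8]
finger_gap: 12.9
grip_force: 30.1
```

jog_arm(
  rows=[
    [[0,1,-0.5],[0,0,0]],
    [[0,2,-1],[0,0,0]],
    [[0,3,-1.5],[0,0,0]],
    [[0,3,-1.5],[0,0,0]],
    [[0,3,-1.5],[0,0,0]],
  ],
)

```text
time: 22.65
tool_pos: [581.0, -28.4, 203.5]
tcp_rot: [-179.8, 0.1, 76.8]
ft_force: [-25.0, 3.1, 13.6]
finger_gap: 12.5
grip_force: 31.0
```

The lever has stopped at its back stop (581,-28,203; it started at 580.6,-29.2,202.5). Easing off, letting go and rising.

jog_arm(
  rows=[
    [[0,-2,1],[0,0,0]],
    [[0,-2,1],[0,0,0]],
  ],
)

```text
time: 22.85
tool_pos: [580.9, -28.4, 203.5]
tcp_rot: [180.0, 0.1, 76.8]
ft_force: [-16.8, 1.2, 12.0]
finger_gap: 12.9
grip_force: 30.8
```

jog_arm(
  rows=[
    [[0,0,0],[0,0,0]],
    [[0,0,0],[0,0,0]],
    [[0,0,0],[0,0,0]],
    [[0,0,0],[0,0,0]],
    [[0,0,-20],[0,0,0]],
    [[0,0,-50],[0,0,0]],
    [[0,0,-90],[0,0,0]],
    [[0,-40,-130],[0,0,0]],
    [[0,-80,-130],[0,0,0]],
    [[0,-120,-130],[0,0,0]],
  ],
  grip=50,
)

```text
time: 23.85
tool_pos: [465.3, -1.0, 334.0]
tcp_rot: [179.5, -0.0, 76.8]
ft_force: [0.2, 0.3, 0.4]
finger_gap: 50.0
grip_force: 0.0
```

jog_arm(
  rows=[
    [[0,-40,0],[0,0,0]],
    [[0,-80,0],[0,0,0]],
    [[0,-80,0],[0,0,0]],
    [[0,-80,0],[0,0,0]],
    [[0,-80,0],[0,0,0]],
    [[0,-80,0],[0,0,0]],
  ],
)

```text
time: 24.45
tool_pos: [388.5, 16.9, 331.3]
tcp_rot: [179.7, 0.0, 76.8]
ft_force: [0.5, 0.1, -0.3]
finger_gap: 49.9
grip_force: 0.0
```

```bash
python3 rod.py
python3 - <<'E'
from h import *;import pickle
from bench import r
im,d=r.snapshot("side");t,dt=r.snapshot("top")
a=cv2.resize(im[130:310,180:405],(800,640))[:600]
cv2.imwrite("pics/fin.png",cv2.convertScaleAbs(a,alpha=1.4,beta=20))
D=pickle.load(open("d0.pkl","rb"));p=D["top"][2]
for n,dd in(("0",D["top"][1]),("1",dt)):
    C=cloud(dd,p);c=C[160:195,235:285].reshape(-1,3);q=c[(c[:,2]>205)&(c[:,2]<235)];print(n,"lever",len(q),q.mean(0))
s=r.sense();print(s['tool_pos'],s['ft_force'],s['grip_force'])
E
```

```text
24.45 [388.45609642  16.90700324 331.30793656] [ 0.53917724  0.13417319 -0.33301691] 49.901108601596114
handle px 188 t 151.0257962629781 244.08839604987855 XY 9.521707463690191 -1.5777470701614806
rod stub 4 4.8154175193599675 -1.104814211325951
0 lever 211 [576.7248641  -36.96598692 220.42311667]
1 lever 211 [576.75499319 -36.54085059 220.45756371]
[388.22121462  16.93047135 331.17987583] [ 0.60578603 -0.22416957 -0.04068997] 0.0
```

View pics/fin.png

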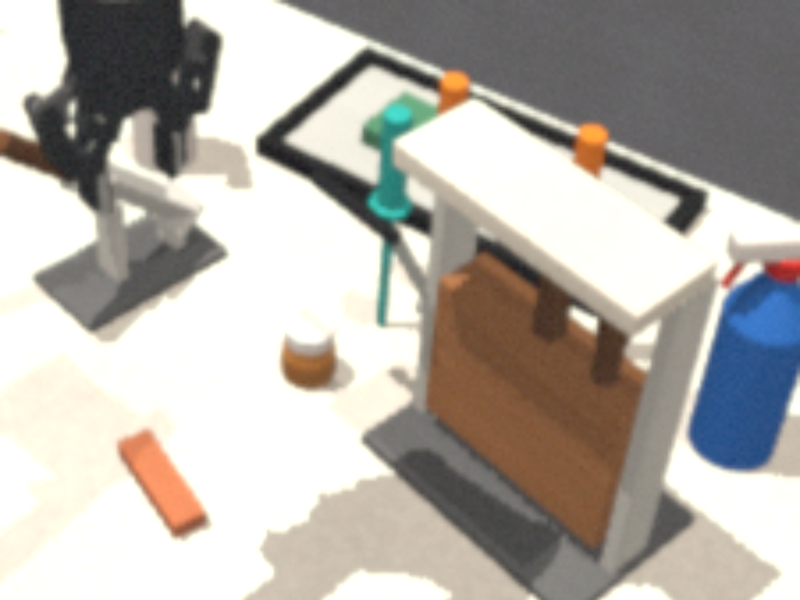

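The final view shows the block upright with two tools standing in it at (550,305) and (607,345). The lever is within 0.5 mm of where it started, the rod lies in the trough with its handle out at the high end (30,150), and the gripper is clear of everything. Handing in.

```bash
python3 -c "
from bench import r
print(r.hand_in())"
```

```text
the job is handed in; nothing more can be done
None
```

I handed the job in after about 24.5 s of the 72 s limit; the hand-in returned no verdict, but my last checks showed the honing rod in the trough with its tip against the end stop, the holder back upright with the other two tools standing, and no bystander touched.

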